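# Change the worn wheel on a hand-truck axle

## Task

Change the wheel on the hand truck's upright axle: take off the brass collar and the white spacer that hold it and keep both in the round steel parts dish meanwhile, lay the worn black wheel flat in the blue scrap tray, and only then fit the new grey wheel and put back the spacer and, on top of it, the collar, each fully home. Leave the tape measure, the pliers and the roll of yellow tape where they are.

Things in the scene. Friction and masses are not known exactly. Their poses are not given: they have to be found in the camera images.
- wheel_bracket: Fixed zinc-grey plate 130 x 84 x 8 mm with an upright axle at its middle. Origin: on the axle's line at bench height; x along the plate, z up. Hub seat (shoulder, 26 mm across) 16 mm up; 12 mm axle to 90 mm, last 9 mm tapered to 5 mm. 20 mm lip at the +x end, 58 mm from the axle. At the start carries worn wheel (16-48 mm up), spacer (48-64), collar (64-79): loose fits, lift straight off.
- shaft_collar: Brass-coloured shaft collar, a ring 28 mm across, 15 mm tall, 15 mm bore, 0.05 kg; its set screw (in its own +x side) is already slackened, so it slides freely. Starts as the topmost part on the axle. Origin: centre of its underside, z along its axis.
- nylon_spacer: White nylon spacer ring, 38 mm across, 16 mm thick, 15 mm bore, 0.03 kg. Starts under the collar, on the worn wheel's hub, which it overhangs by 4 mm all round; the tyre's face is 3 mm below it. Origin: centre of its underside, z along its axis.
- worn_wheel: Worn wheel, black torn tyre and rust-brown core, on the axle at the start: 62 mm across the tyre, tyre 26 mm wide; hub 32 mm long, 30 mm across, 3 mm proud of the tyre on both faces; 15 mm bore, faces alike, about 0.14 kg. Grip across the tyre. Origin: on its axis at the lower hub face; z up along the axis.
- new_wheel: New wheel, light grey tyre and blue core, lying flat on the bench at the start: 62 mm across the tyre, tyre 26 mm wide; hub 32 mm long, 30 mm across, 3 mm proud of the tyre on both faces; 15 mm bore, faces alike, about 0.14 kg. Grip across the tyre. Origin: on its axis at the lower hub face; z up along the axis.
- parts_dish: Round stainless-steel magnetic parts dish, fixed, empty at the start: 148 mm across the rim and 20 mm high, inner floor 4 mm above the bench and about 130 mm across, walls flaring outward; the collar and the spacer fit on its floor side by side. Origin: centre of its underside, at bench height.
- scrap_tray: Scrap tray, shallow, blue plastic, square, fixed, empty at the start: 148 x 148 mm outside (rim 151), 24 mm high, walls 4 mm, inner floor 4 mm above the bench. Origin: centre of its underside; x and y along its sides.
- measure: Bystander, not to be disturbed: yellow-green tape measure standing on edge, 36 x 80 mm, 71 mm tall. Origin: centre of its underside.
- pliers: Bystander, not to be disturbed: pliers with blue handles lying near the front edge, 61 x 193 x 15 mm, long axis y. Origin: under their middle.
- tape_roll: Bystander, not to be disturbed: roll of yellow tape lying flat, 61 mm across, 16 mm thick. Origin: centre of its underside.

How it is judged:
By the outcome, as a careful person would: the job done as asked, in the order asked, and still so for the second after the job is handed in, with the robot touching nothing.
It also fails if it takes over 147 s, if anything falls off the work surface, if the arm or the gripper's body presses on something with over 40 N, if the wrist force passes 120 N, or if a joint passes its speed limit or range.

## Robot

A 6-joint arm with a two-finger parallel gripper is mounted at the origin on a cart in front of the work surface, level with it; the furniture and walls round the work are solid. World frame = base frame: x ahead of the robot, y to its left, z up, the work surface at z = 0. Lengths are in m, angles in rad, forces in N, time in s.
With the tool pointing down it reaches from about 0.325 to 0.775 m from the base axis. Payload 5.5 kg.
Tool frame: the origin (TCP) lies between the finger pads; the fingertips stand 14 mm ahead of it and the grasp point (between the pads) lies 5 mm behind it (arm.tip_extent is the z of the fingertips in the tool frame, in m); z points along the fingers, y is the line along which they close (so a half turn about z gives the same grasp; the last joint's range is limited). The gripper opens to 85 mm and grips with 20 to 120 N. Pads are 22 mm wide; open, the fingers measure 114 mm over their backs; the gripper's body (76 mm by 85 mm) begins 54 mm behind the grasp point. The pads swing forward as they close: fully open they stand 13 mm farther back than shut.
Start: joints at [1.169, 0.091, 1.231, -0, 1.82, -0.057], TCP at [0.203, 0.565, 0.245] pointing down, gripper open.
Joint ranges: [-2.87, 2.87], [-0.86, 2.18], [0.17, 2.46], [-1.51, 4.65], [0.06, 2.69], [-2.65, 2.65]. Speed limits (rad/s): [2.57, 2.57, 3.01, 3.14, 3.14, 3.14].

## Interface

Orientations are given as [roll, pitch, yaw] about the fixed x, y, z axes, in that order (R = Rz(yaw) Ry(pitch) Rx(roll)).
In Python, from workcell import arm, eyes gives the robot as it stands. The module is installed in compiled form; this text tells all that it offers.
- The arm moves only by the shell command python3 -m crank 'ROWS' [FORCE]. ROWS is JSON, a list of rows, each an object with "travel": the shift along the tool's x, y, z in mm, a list of three; "spin": the turn about the tool's z in rad; "claw": the finger opening in mm, from 0 to 85.4. A call has 1 to 12 rows; each row shifts and turns the commanded pose from where the row before left it, along the tool's axes as they then stand; what a row does not reach is not made up. A row lasts 1/10 s, in which the tool goes at most 50 mm and 8.59 degrees, less where a joint would pass 70% of its speed; a pose out of reach is approached as far as the arm can. A call with a gripper value outside its range is refused whole. The fingers move at their own pace and stop on an object; FORCE is the grip in N (left out, the last holds). Time passes only in rows, so rows that do not move let the fingers close. It gives the time, the measured TCP pose, the force, the opening and the grip force at its end, in the units of the state.
- arm.sense(): the state, without advancing time (a new reading comes with each control period).
- eyes.read_camera(name): name is "scene" or "top"; returns a dict with "frame" (480x640x3 uint8, red, green, blue), "camera_matrix" (3x3 intrinsics, pixels), "dist_coeffs" ([k1, k2, p1, p2, k3] as OpenCV has them; the pictures are not rectified), "extrinsics" (4x4, takes a point from world to camera coordinates). Camera axes: x right, y down, z forward; pixel columns grow to the right and rows downward; lengths in m; the calibration is good to about 2 mm. A picture is of the moment at which its call begins. There is no depth.
- arm.close_job(): hands the job in; it is judged then, once.
Trained networks look in a picture, given as the dict that the camera call returned (one of the last four; its "shot" number tells which), for a name from the list of things; names that differ only in an ending like _2 or _b are one class to them, and where a whole thing is asked for, a point or a joint stands for the part that bears it (a point fixed in the world has none). Each returns a list of dicts, best first, with "p" (0 to 1); they miss things now and then, are a little off and sometimes report something else, mostly with a low value. They report only what shows in the picture. A call takes as long as a camera call.
- eyes.boxes_of(picture, target): "extent" ([left, top, right, bottom] in pixels, round what is visible of it).
- eyes.outline_of(picture, target): "region" (480x640 bool, what is visible of it) and "extent" ([left, top, right, bottom] in pixels, round what is visible of it).
The state is a dict: "clock": time; "joint_positions": joint angles; "joint_vel": joint speeds; "tau": joint torques, N m; "position": TCP position; "eef_rot": TCP orientation; "contact_force": force on the tool from outside, world axes, zero at the start; "ft_torque": the same for the moment, N m; "grip_width": finger opening in m; "grip_force": force on a finger pad.
Only numpy, scipy, OpenCV 4.12 (cv2) and the standard library are available. Lean on these libraries where they do the work, as an engineer would, in place of code of your own. Each camera call takes 0.05 s, during which the arm holds its last target. There are 200 camera calls.

## Working session

There is one attempt and no reset: what is moved stays moved. The work goes in short steps, Python scripts to look and compute and a shell command to move; the robot and the scene stay as the last step left them, time stands still between calls to the robot, and variables do not carry over. Pictures are saved under pics/ and viewed, at most 14 in all, crops included, and the job is handed in when it is done.

```bash
mkdir -p pics; cat > h.py <<'E'
import numpy as np, cv2
from workcell import arm, eyes
NAMES=["wheel_bracket","shaft_collar","nylon_spacer","worn_wheel","new_wheel","parts_dish","scrap_tray","measure","pliers","tape_roll"]
def ray(pic,uv):
    K=np.array(pic["camera_matrix"],float);D=np.array(pic["dist_coeffs"],float);T=np.array(pic["extrinsics"],float)
    n=cv2.undistortPoints(np.array([[uv]],float),K,D)[0,0]
    R,t=T[:3,:3],T[:3,3]
    d=R.T@np.array([n[0],n[1],1.]); return -R.T@t,d/np.linalg.norm(d)
def onplane(pic,uv,z):
    o,d=ray(pic,uv); return o+d*(z-o[2])/d[2]
def proj(pic,p):
    T=np.array(pic["extrinsics"],float)
    return cv2.projectPoints(np.array(p,float).reshape(-1,1,3),cv2.Rodrigues(T[:3,:3])[0],T[:3,3],np.array(pic["camera_matrix"],float),np.array(pic["dist_coeffs"],float))[0].reshape(-1,2)
def tri(p1,u1,p2,u2):
    o1,d1=ray(p1,u1);o2,d2=ray(p2,u2)
    A=np.stack([d1,-d2],1);s=np.linalg.lstsq(A,o2-o1,rcond=None)[0]
    a,b=o1+s[0]*d1,o2+s[1]*d2
    return (a+b)/2,np.linalg.norm(a-b)
def save(pic,name,crop=None,sc=1):
    f=pic["frame"][...,::-1]
    if crop: l,t,r,b=crop; f=f[t:b,l:r]
    if sc!=1: f=cv2.resize(f,None,fx=sc,fy=sc,interpolation=cv2.INTER_CUBIC)
    cv2.imwrite("pics/"+name,f)
E
python3 - <<'E'
from h import *
np.set_printoptions(precision=4,suppress=True)
s=arm.sense(); print(s["clock"],s["position"],s["eef_rot"],s["grip_width"],arm.tip_extent)
for c in ("scene","top"):
    p=eyes.read_camera(c); save(p,c+"0.png")
    T=np.array(p["extrinsics"]);print(c,-T[:3,:3].T@T[:3,3], T[2,:3])
    for n in NAMES:
        r=eyes.outline_of(p,n)[:2]
        print(n,[(round(x["p"],2),np.round(x["extent"]).tolist(),np.round(np.argwhere(x["region"]).mean(0)[::-1],1).tolist()) for x in r])
E
```

```text
0.0 [0.2027 0.5644 0.2442] [-3.1397 -0.0001  2.7967] 0.0857960622674285 0.014
scene [-0.0379 -0.4186  1.2303] [ 0.4214  0.3065 -0.8535]
wheel_bracket [(0.73, [334.0, 254.0, 385.0, 304.0], [357.6, 280.8])]
shaft_collar [(0.55, [357.0, 260.0, 366.0, 270.0], [360.0, 266.7])]
nylon_spacer []
worn_wheel [(0.61, [349.0, 267.0, 371.0, 285.0], [357.6, 277.8])]
new_wheel [(0.61, [404.0, 348.0, 428.0, 376.0], [415.0, 362.9])]
parts_dish [(0.79, [181.0, 196.0, 229.0, 239.0], [205.3, 215.9])]
scrap_tray [(0.74, [254.0, 193.0, 330.0, 259.0], [292.5, 222.9])]
measure [(0.64, [355.0, 203.0, 368.0, 236.0], [360.9, 222.4])]
pliers [(0.77, [251.0, 272.0, 308.0, 320.0], [277.3, 296.9]), (0.29, [402.0, 348.0, 426.0, 376.0], [415.2, 362.4])]
tape_roll [(0.56, [239.0, 176.0, 256.0, 190.0], [246.6, 182.6]), (0.29, [182.0, 195.0, 231.0, 237.0], [205.6, 215.8])]
top [0.3528 0.0033 1.1798] [ 0.158   0.012  -0.9874]
wheel_bracket [(0.56, [363.0, 207.0, 404.0, 267.0], [382.2, 239.4])]
shaft_collar []
nylon_spacer [(0.65, [376.0, 230.0, 396.0, 246.0], [382.2, 237.6])]
worn_wheel [(0.93, [370.0, 225.0, 398.0, 252.0], [384.1, 238.6])]
new_wheel [(0.79, [482.0, 273.0, 505.0, 300.0], [493.4, 286.7]), (0.5, [149.0, 252.0, 216.0, 316.0], [180.8, 283.5])]
parts_dish [(0.74, [149.0, 253.0, 215.0, 318.0], [180.8, 283.4])]
scrap_tray [(0.88, [235.0, 186.0, 314.0, 264.0], [274.2, 225.7])]
measure [(0.93, [330.0, 162.0, 358.0, 193.0], [343.1, 176.9]), (0.66, [283.0, 295.0, 369.0, 326.0], [322.2, 314.6])]
pliers [(0.93, [281.0, 300.0, 372.0, 326.0], [321.0, 314.4])]
tape_roll [(0.89, [173.0, 199.0, 201.0, 229.0], [188.0, 212.3])]
```

```bash
python3 - <<'E'
from h import *
np.set_printoptions(precision=4,suppress=True)
P={c:eyes.read_camera(c) for c in ("scene","top")}
a=P["scene"]["frame"][170:390,170:440];b=P["top"]["frame"][150:330,140:520]
cv2.imwrite("pics/s1.png",cv2.resize(a[...,::-1],None,fx=2.7,fy=2.7,interpolation=cv2.INTER_CUBIC))
cv2.imwrite("pics/t1.png",cv2.resize(b[...,::-1],None,fx=2.1,fy=2.1,interpolation=cv2.INTER_CUBIC))
for n in NAMES:
    o={c:eyes.outline_of(P[c],n) for c in P}
    if all(o.values()):
        u={}
        for c in P:
            e=o[c][0]["extent"];u[c]=[(e[0]+e[2])/2,(e[1]+e[3])/2]
        print(n,*tri(P["scene"],u["scene"],P["top"],u["top"]),"bench z=.0 top:",onplane(P["top"],u["top"],0.01)[:2])
E
```

```text
wheel_bracket [ 0.5524 -0.1271  0.007 ] 0.00927388048638064 bench z=.0 top: [ 0.5484 -0.1236]
shaft_collar [ 0.3942 -0.0125  0.474 ] 0.4202585142633666 bench z=.0 top: [0.4577 0.3382]
nylon_spacer [ 0.7061  0.0662 -0.3495] 0.20371299234807239 bench z=.0 top: [0.5884 0.1212]
worn_wheel [ 0.5474 -0.128   0.0198] 0.002003475969018923 bench z=.0 top: [ 0.5483 -0.1284]
parts_dish [0.4534 0.3347 0.0201] 0.0048261013360642625 bench z=.0 top: [0.4561 0.3359]
measure [ 0.6889 -0.0421  0.0372] 0.0020757745555869604 bench z=.0 top: [ 0.6961 -0.0425]
pliers [ 0.3841  0.0126 -0.0017] 0.007207127039818799 bench z=.0 top: [0.3864 0.0101]
```

View pics/s1.png

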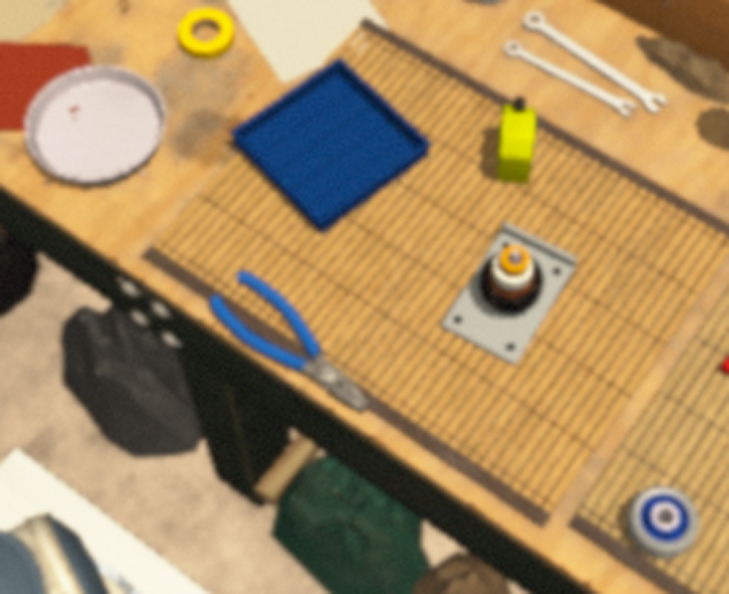

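View pics/t1.png

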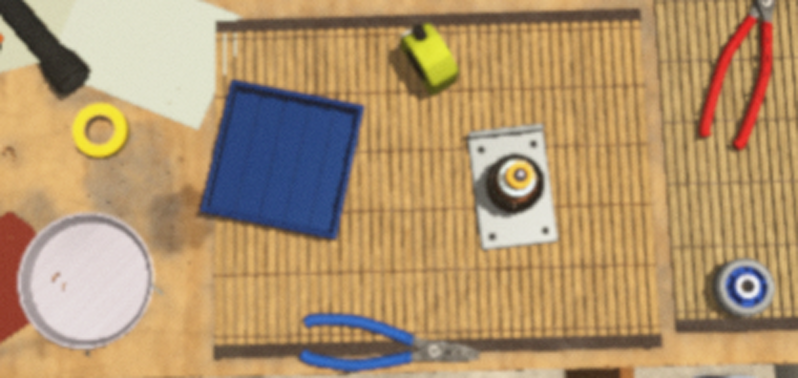

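The scene view shows the bracket with its stack (orange collar at crop ≈ (515,258)), the new wheel at the lower right, and the dish and tray at the left. The top view agrees: collar ≈ (519,175), new wheel ≈ (745,286). I'll refine with colour-mask and cylinder-silhouette fits.

```bash
cat >> h.py <<'E'
from scipy.optimize import minimize
def hull(pic,x,y,z0,z1,r0,r1=None):
    a=np.linspace(0,2*np.pi,60);r1=r1 or r0
    pts=np.concatenate([np.c_[x+r0*np.cos(a),y+r0*np.sin(a),0*a+z0],np.c_[x+r1*np.cos(a),y+r1*np.sin(a),0*a+z1]])
    return cv2.convexHull(proj(pic,pts).astype(np.float32))[:,0]
def hsvmask(pic,lo,hi,box):
    h=cv2.cvtColor(pic["frame"],cv2.COLOR_RGB2HSV);m=cv2.inRange(h,np.array(lo),np.array(hi))
    l,t,r,b=[int(v) for v in box];k=np.zeros_like(m);k[t:b,l:r]=m[t:b,l:r]
    n,lab,st,_=cv2.connectedComponentsWithStats(k)
    if n<2: return None
    k=(lab==1+st[1:,4].argmax()).astype(np.uint8)
    c,_=cv2.findContours(k,cv2.RETR_EXTERNAL,cv2.CHAIN_APPROX_NONE)
    return cv2.drawContours(np.zeros_like(k),c,-1,1,-1)
def fit(pics,masks,z0,z1,r0,x0,r1=None,dz=False):
    """xy (and z shift) of a cylinder whose silhouettes have the masks' centroid"""
    cs=[np.argwhere(m).mean(0)[::-1] for m in masks]
    def cen(p,v):
        h=hull(p,v[0],v[1],z0+(v[2] if dz else 0),z1+(v[2] if dz else 0),r0,r1);M=cv2.moments(h);return np.array([M["m10"]/M["m00"],M["m01"]/M["m00"]])
    from scipy.optimize import least_squares
    r=least_squares(lambda v:np.concatenate([cen(p,v)-c for p,c in zip(pics,cs)]),list(x0)+([0.] if dz else []),diff_step=1e-3,x_scale=0.01)
    h=[hull(p,r.x[0],r.x[1],z0,z1,r0,r1) for p in pics]
    return r.x,np.round(r.fun,2),[(int(m.sum()),int(cv2.contourArea(k))) for m,k in zip(masks,h)]
E
python3 - <<'E'
from h import *
np.set_printoptions(precision=4,suppress=True)
S=eyes.read_camera("scene");T=eyes.read_camera("top")
from collections import OrderedDict
def show(pic,l,t,w,h):
    return cv2.resize(pic["frame"][t:t+h,l:l+w,::-1],(400,300),interpolation=cv2.INTER_NEAREST)
cv2.imwrite("pics/z.png",np.vstack([np.hstack([show(S,332,252,56,42),show(T,358,212,56,42)]),np.hstack([show(S,388,342,56,42),show(T,466,266,56,42)])]))
bx={"S":(340,250,380,290),"T":(366,220,404,256)}
h=lambda p:cv2.cvtColor(p["frame"],cv2.COLOR_RGB2HSV)
ms=hsvmask(S,(10,140,120),(25,255,255),(345,254,378,278));mt=hsvmask(T,(10,140,120),(25,255,255),(372,222,400,250))
for m in(ms,mt):print(m.sum(),np.argwhere(m).mean(0)[::-1])
print("collar",fit([S,T],[ms,mt],.064,.079,.014,(.55,-.13)),fit([S,T],[ms,mt],.064,.079,.014,(.55,-.13),dz=True))
for nm in ("new_wheel","worn_wheel","parts_dish","tape_roll"):
    o=[eyes.outline_of(p,nm) for p in (S,T)]
    o=[[q for q in k if nm!="new_wheel" or q["extent"][0]>390][0]["region"] for k in o]
    z0,z1,r0,r1,x0={"new_wheel":(.003,.029,.031,.031,(.5,-.37)),"worn_wheel":(.019,.045,.031,.031,(.55,-.13)),"parts_dish":(0,.02,.066,.074,(.45,.33)),"tape_roll":(0,.016,.0305,.0305,(.6,.35))}[nm]
    print(nm,fit([S,T],o,z0,z1,r0,x0,r1,True)); print("  xy",fit([S],o[:1],z0,z1,r0,x0,r1)[0],fit([T],o[1:],z0,z1,r0,x0,r1)[0])
o=eyes.outline_of(T,"scrap_tray")[0]["region"].astype(np.uint8)
c=max(cv2.findContours(o,0,2)[0],key=cv2.contourArea);b=cv2.boxPoints(cv2.minAreaRect(c))
pts=np.array([onplane(T,q,.024) for q in b]);print("tray",pts[:,:2],pts.mean(0),[np.linalg.norm(pts[i]-pts[i-1]) for i in range(4)])
# plate corners: white/grey mask in top
E
```

```text
77 [347.6494 258.974 ]
109 [386.5963 233.3211]
collar (array([ 0.5501, -0.1124]), array([ 7.91,  4.46, -7.45,  1.37]), [(77, 112), (109, 145)]) (array([ 0.5337, -0.1144,  0.0572]), array([ 6.3 , -1.87, -3.49,  4.23]), [(77, 113), (109, 145)])
new_wheel (array([ 0.4321, -0.3669,  0.0032]), array([ 1.05, -0.35, -0.64,  0.8 ]), [(539, 608), (692, 704)])
  xy [ 0.4311 -0.3652] [ 0.434  -0.3695]
worn_wheel (array([ 0.5466, -0.128 , -0.0115]), array([ 0.38, -0.11, -0.21,  0.26]), [(278, 496), (357, 651)])
  xy [ 0.5402 -0.1301] [ 0.5452 -0.1272]
parts_dish (array([0.4583, 0.3335, 0.0043]), array([ 0.5 , -0.05, -0.27,  0.29]), [(1706, 1795), (3299, 3335)])
  xy [0.4591 0.3372] [0.4593 0.3341]
tape_roll (array([ 0.6262,  0.3257, -0.0025]), array([ 0.36, -0.06, -0.19,  0.21]), [(279, 325), (428, 582)])
  xy [0.6241 0.3249] [0.6261 0.3246]
tray [[0.5291 0.2111]
 [0.681  0.1781]
 [0.6431 0.0297]
 [0.4929 0.0654]] [0.5865 0.1211 0.024 ] [np.float64(0.15014713655921888), np.float64(0.15549253030647772), np.float64(0.15319589717635895), np.float64(0.15437161150130943)]
```

View pics/z.png

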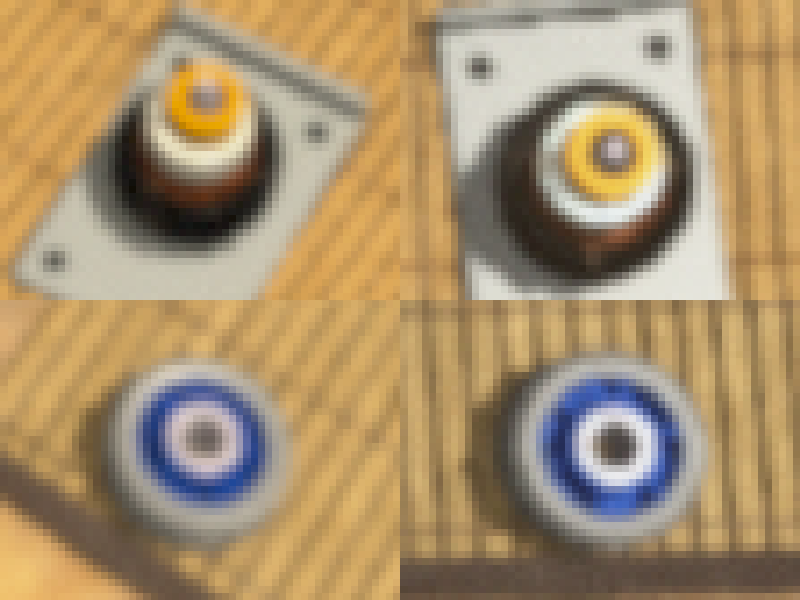

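The crops show the axle tip at scene ≈ (360.5,264.9) and top ≈ (387.5,232.5). The new wheel's bore is at scene ≈ (416.3,360.8) and top ≈ (495.5,285.8). I'll triangulate both and find the plate's direction.

```bash
python3 - <<'E'
from h import *
np.set_printoptions(precision=4,suppress=True)
S=eyes.read_camera("scene");T=eyes.read_camera("top")
print("axle tip(.09)",tri(S,(360.5,264.9),T,(387.5,232.5)),onplane(T,(387.5,232.5),.09),onplane(S,(360.5,264.9),.09))
print("new bore(.032)",tri(S,(416.3,360.8),T,(495.5,285.8)),onplane(T,(495.5,285.8),.032),onplane(S,(416.3,360.8),.032))
# collar via saturated mask
ms=hsvmask(S,(12,215,150),(24,255,255),(352,257,370,273));mt=hsvmask(T,(12,150,200),(26,255,255),(378,224,397,242))
print("collar",fit([S,T],[ms,mt],.064,.079,.014,(.55,-.13),dz=True),fit([S],[ms],.064,.079,.014,(.55,-.13))[0],fit([T],[mt],.064,.079,.014,(.55,-.13))[0])
bs=hsvmask(S,(105,130,40),(130,255,255),(400,345,430,380));bt=hsvmask(T,(105,130,40),(130,255,255),(478,270,508,302))
print("blue",fit([S,T],[bs,bt],.0285,.029,.022,(.43,-.37),dz=True),fit([S],[bs],.0285,.029,.022,(.43,-.37))[0],fit([T],[bt],.0285,.029,.022,(.43,-.37))[0])
# plate
for p,box in((T,(355,195,412,275)),(S,(325,245,395,310))):
    h=cv2.cvtColor(p["frame"],cv2.COLOR_RGB2HSV);m=hsvmask(p,(0,0,120),(179,60,255),box)
    b=cv2.boxPoints(cv2.minAreaRect(max(cv2.findContours(m,0,2)[0],key=cv2.contourArea))) 
    c=cv2.approxPolyDP(cv2.convexHull(max(cv2.findContours(m,0,2)[0],key=cv2.contourArea)),4,True)[:,0]
    print(c.tolist(),[onplane(p,q,.008)[:2] for q in c.astype(float)])
E
```

```text
axle tip(.09) (array([ 0.5514, -0.1285,  0.0798]), np.float64(0.004160581167377474)) [ 0.5512 -0.1286  0.09  ] [ 0.5445 -0.1298  0.09  ]
new bore(.032) (array([ 0.4346, -0.3688,  0.0301]), np.float64(0.0036584579825603186)) [ 0.4358 -0.3695  0.032 ] [ 0.4324 -0.3677  0.032 ]
collar (array([ 0.5508, -0.1271, -0.005 ]), array([ 1.71, -0.52, -0.96,  1.17]), [(26, 112), (95, 146)]) [ 0.5444 -0.1256] [ 0.5524 -0.1287]
blue (array([ 0.4335, -0.3708, -0.0114]), array([ 1.62, -0.55, -0.99,  1.23]), [(60, 259), (242, 309)]) [ 0.4257 -0.3688] [ 0.4354 -0.3696]
[[397, 209], [405, 263], [370, 268], [363, 214]] [array([ 0.621 , -0.1629]), array([ 0.4944, -0.1754]), array([ 0.4849, -0.0952]), array([ 0.6111, -0.0837])]
[[357, 253], [382, 266], [360, 303], [334, 290]] [array([ 0.6121, -0.0806]), array([ 0.6176, -0.1582]), array([ 0.4907, -0.1705]), array([ 0.482 , -0.0942])]
```

```bash
cat > go.py <<'E'
import sys,numpy as np
from workcell import arm
from scipy.spatial.transform import Rotation as R
s=arm.sense();p=np.array(s["position"]);r=R.from_euler("xyz",s["eef_rot"])
x,y,z=map(float,sys.argv[1:4]);yaw=float(sys.argv[4]) if len(sys.argv)>4 else 3.239
cy=s["eef_rot"][2];sp=-((yaw-cy+np.pi)%(2*np.pi)-np.pi)
d=(np.array([x,y,z])-p)*1000
print("t",s["clock"],"p",np.round(p,4),"rot",np.round(s["eef_rot"],3),"F",np.round(s["contact_force"],1),"w",round(s["grip_width"],4),"g",s["grip_force"])
print("spin",round(sp,3),"travel tool now",np.round(r.inv().apply(d),1),"after spin",np.round((r*R.from_euler("z",sp)).inv().apply(d),1))
E
python3 go.py .550 -.1285 .16
```

```text
t 2.85 p [0.2028 0.5647 0.2453] rot [-3.142 -0.     2.797] F [0.2 0.2 0.8] w 0.0856 g 0.0
spin -0.442 travel tool now [-561.1 -535.    85.2] after spin [-278.1 -723.7   85.2]
```

```bash
python3 -m crank '[{"travel":[0,0,0],"spin":-0.11,"claw":50},{"travel":[0,0,0],"spin":-0.11,"claw":50},{"travel":[0,0,0],"spin":-0.11,"claw":50},{"travel":[0,0,0],"spin":-0.112,"claw":50},{"travel":[-15,-40,2],"spin":0,"claw":50},{"travel":[-15,-40,2],"spin":0,"claw":50},{"travel":[-15,-40,2],"spin":0,"claw":50},{"travel":[-15,-40,2],"spin":0,"claw":50},{"travel":[-15,-40,2],"spin":0,"claw":50},{"travel":[-15,-40,2],"spin":0,"claw":50},{"travel":[-15,-40,2],"spin":0,"claw":50},{"travel":[-15,-40,2],"spin":0,"claw":50}]' 40; python3 go.py .55 -.1285 .16
```

```text
clock: 4.05
position: [0.3537, 0.2563, 0.2294]
eef_rot: [3.141, 0.001, -3.044]
contact_force: [1.6, 0.1, -0.1]
grip_width: 0.0496
grip_force: 0.0
t 4.05 p [0.3537 0.2563 0.2294] rot [ 3.141e+00  1.000e-03 -3.044e+00] F [ 1.6  0.1 -0.1] w 0.0496 g 0.0
spin 0.0 travel tool now [-157.8 -402.1   69.4] after spin [-157.9 -402.1   69.4]
```

```bash
python3 -m crank '[{"travel":[-16,-40,6],"spin":0,"claw":50},{"travel":[-16,-40,6],"spin":0,"claw":50},{"travel":[-16,-40,6],"spin":0,"claw":50},{"travel":[-16,-40,6],"spin":0,"claw":50},{"travel":[-16,-40,6],"spin":0,"claw":50},{"travel":[-16,-40,6],"spin":0,"claw":50},{"travel":[-16,-40,6],"spin":0,"claw":50},{"travel":[-16,-40,6],"spin":0,"claw":50},{"travel":[-10,-40,6],"spin":0,"claw":50},{"travel":[-10,-30,5],"spin":0,"claw":50},{"travel":[0,0,0],"spin":0,"claw":50},{"travel":[0,0,0],"spin":0,"claw":50}]'; python3 go.py .55 -.1285 .12
python3 - <<'E'
from h import *
S=eyes.read_camera("scene");T=eyes.read_camera("top")
def show(pic,l,t,w,h): return cv2.resize(pic["frame"][t:t+h,l:l+w,::-1],(400,300),interpolation=cv2.INTER_CUBIC)
cv2.imwrite("pics/a1.png",np.hstack([show(S,310,220,100,75),show(T,340,195,100,75)]))
E
```

```text
clock: 5.25
position: [0.5383, -0.1162, 0.1699]
eef_rot: [3.141, -0.001, -3.046]
contact_force: [-0.3, 1.5, -0.2]
grip_width: 0.0501
grip_force: 0.0
t 5.25 p [ 0.5383 -0.1162  0.1699] rot [ 3.141e+00 -1.000e-03 -3.046e+00] F [-0.3  1.5 -0.2] w 0.0501 g 0.0
spin -0.002 travel tool now [-10.5 -13.4  49.9] after spin [-10.5 -13.4  49.9]
```

View pics/a1.png

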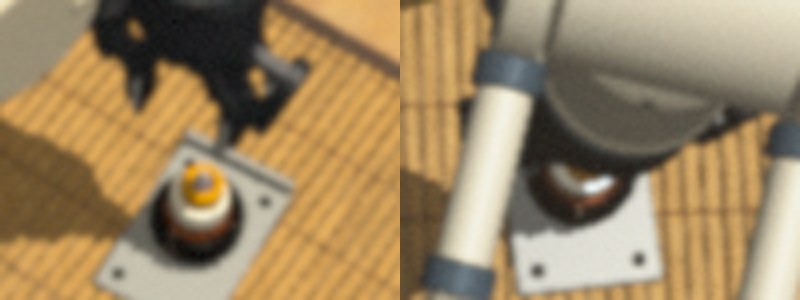

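The gripper is above the stack, still offset toward −x/+y, and the axle is clear in the scene view at crop ≈ (205,183). Next I'll centre it and descend to the collar.

```bash
python3 -m crank '[{"travel":[-10.5,-13.4,0],"spin":0,"claw":50},{"travel":[0,0,0],"spin":0,"claw":50},{"travel":[0,0,25],"spin":0,"claw":50},{"travel":[0,0,25],"spin":0,"claw":50},{"travel":[0,0,20],"spin":0,"claw":50},{"travel":[0,0,10],"spin":0,"claw":50},{"travel":[0,0,8],"spin":0,"claw":50},{"travel":[0,0,0],"spin":0,"claw":50},{"travel":[0,0,0],"spin":0,"claw":50}]'; python3 go.py .55 -.1285 .081
python3 - <<'E'
from h import *
S=eyes.read_camera("scene");save(S,"a2.png",(320,230,400,290),8)
E
```

```text
clock: 6.25
position: [0.5506, -0.1282, 0.0834]
eef_rot: [-3.141, 0.001, -3.044]
contact_force: [0.2, -0.9, 0.2]
grip_width: 0.0503
grip_force: 0.0
t 6.25 p [ 0.5506 -0.1282  0.0834] rot [-3.141e+00  1.000e-03 -3.044e+00] F [ 0.2 -0.9  0.2] w 0.0503 g 0.0
spin 0.0 travel tool now [ 0.7 -0.3  2.4] after spin [ 0.7 -0.3  2.4]
```

View pics/a2.png

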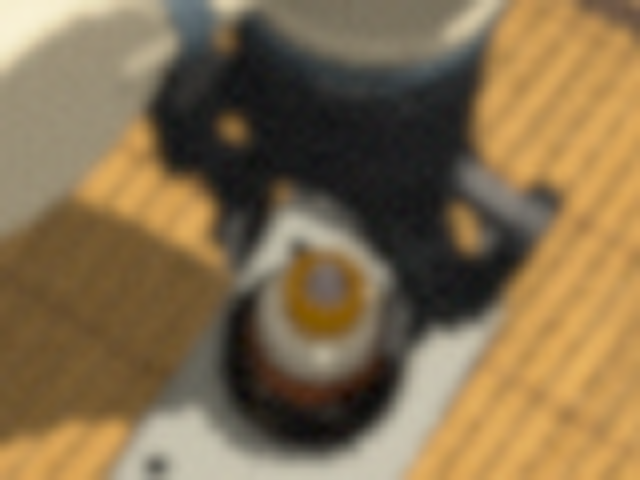

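The fingers straddle the collar at crop ≈ (325,290), about evenly on each side. Closing now.

```bash
python3 -m crank '[{"travel":[0,0,2],"spin":0,"claw":34},{"travel":[0,0,0],"spin":0,"claw":24},{"travel":[0,0,0],"spin":0,"claw":20},{"travel":[0,0,0],"spin":0,"claw":20},{"travel":[0,0,0],"spin":0,"claw":20},{"travel":[0,0,0],"spin":0,"claw":20}]' 30
```

```text
clock: 6.9
position: [0.5506, -0.1284, 0.081]
eef_rot: [-3.141, 0.001, -3.044]
contact_force: [0.6, 0.6, 5.6]
grip_width: 0.0259
grip_force: 30.0
```

```bash
python3 -m crank '[{"travel":[0,0,-5],"spin":0,"claw":20},{"travel":[0,0,-10],"spin":0,"claw":20},{"travel":[0,0,-15],"spin":0,"claw":20},{"travel":[0,0,-15],"spin":0,"claw":20},{"travel":[0,0,0],"spin":0,"claw":20}]'
python3 - <<'E'
from h import *
S=eyes.read_camera("scene");save(S,"a3.png",(320,220,400,280),8)
E
```

```text
clock: 7.4
position: [0.5517, -0.1287, 0.1293]
eef_rot: [-3.139, 0.005, -3.044]
contact_force: [-0.0, 0.8, 0.0]
grip_width: 0.0256
grip_force: 29.5
```

View pics/a3.png

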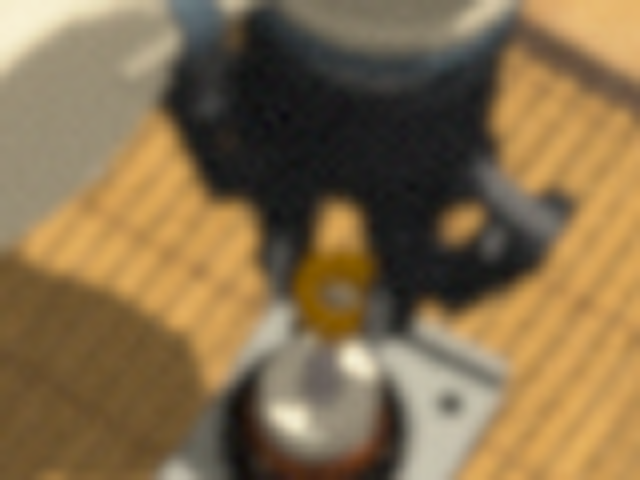

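The collar is off the axle and held between the pads (crop ≈ (337,293)). The bare axle and white spacer show below it. Next: the dish.

```bash
python3 go.py .482 .334 .13
```

```text
t 7.45 p [ 0.5512 -0.1285  0.1277] rot [-3.14   0.004 -3.044] F [-0.1 -0.1 -0.7] w 0.0259 g 29.526567421853542
spin -0.0 travel tool now [ 23.9 467.   -3.1] after spin [ 23.9 467.   -3.1]
```

```bash
python3 -m crank '[{"travel":[0,10,-5],"spin":0,"claw":20},{"travel":[2,30,0],"spin":0,"claw":20},{"travel":[2,45,0],"spin":0,"claw":20},{"travel":[2,45,0],"spin":0,"claw":20},{"travel":[3,45,0],"spin":0,"claw":20},{"travel":[3,45,0],"spin":0,"claw":20},{"travel":[3,45,0],"spin":0,"claw":20},{"travel":[3,45,0],"spin":0,"claw":20},{"travel":[2,45,0],"spin":0,"claw":20},{"travel":[2,45,0],"spin":0,"claw":20},{"travel":[2,40,0],"spin":0,"claw":20},{"travel":[0,27,0],"spin":0,"claw":20}]'; python3 -m crank '[{"travel":[0,0,0],"spin":0,"claw":20},{"travel":[0,0,0],"spin":0,"claw":20}]' >/dev/null; python3 go.py .482 .334 .0225
```

```text
clock: 8.65
position: [0.479, 0.3373, 0.1296]
eef_rot: [3.141, -0.002, -3.042]
contact_force: [1.5, 0.3, -1.2]
grip_width: 0.0257
grip_force: 29.6
t 8.85 p [0.4801 0.3346 0.1295] rot [-3.141e+00 -1.000e-03 -3.043e+00] F [-0.3 -0.2  0.5] w 0.026 g 29.66624198947102
spin 0.002 travel tool now [ -2.   -0.7 107. ] after spin [ -2.   -0.7 107. ]
```

```bash
python3 -m crank '[{"travel":[0,0,25],"spin":0,"claw":20},{"travel":[0,0,30],"spin":0,"claw":20},{"travel":[0,0,25],"spin":0,"claw":20},{"travel":[0,0,12],"spin":0,"claw":20},{"travel":[0,0,8],"spin":0,"claw":20},{"travel":[0,0,4],"spin":0,"claw":20},{"travel":[0,0,2],"spin":0,"claw":20},{"travel":[0,0,0],"spin":0,"claw":20}]'
```

```text
clock: 9.65
position: [0.4815, 0.3344, 0.0252]
eef_rot: [3.141, 0.001, -3.045]
contact_force: [0.3, -0.6, -0.9]
grip_width: 0.0259
grip_force: 29.7
```

```bash
python3 -m crank '[{"travel":[0,0,1],"spin":0,"claw":20},{"travel":[0,0,0],"spin":0,"claw":20}]'
```

```text
clock: 9.85
position: [0.4813, 0.3345, 0.024]
eef_rot: [3.141, 0.001, -3.044]
contact_force: [0.3, 0.2, -1.7]
grip_width: 0.0257
grip_force: 29.7
```

```bash
python3 -m crank '[{"travel":[0,0,1],"spin":0,"claw":20},{"travel":[0,0,0],"spin":0,"claw":20},{"travel":[0,0,0],"spin":0,"claw":20}]'
```

```text
clock: 10.15
position: [0.481, 0.3342, 0.0223]
eef_rot: [-3.142, -0.0, -3.044]
contact_force: [-0.9, 0.4, 0.4]
grip_width: 0.0258
grip_force: 29.7
```

```bash
python3 -m crank '[{"travel":[0,0,1],"spin":0,"claw":20},{"travel":[0,0,0],"spin":0,"claw":20},{"travel":[0,0,0],"spin":0,"claw":20}]'
```

```text
clock: 10.45
position: [0.481, 0.3342, 0.0212]
eef_rot: [-3.142, -0.0, -3.044]
contact_force: [0.3, 0.2, -0.9]
grip_width: 0.0258
grip_force: 29.7
```

```bash
python3 -m crank '[{"travel":[0,0,1],"spin":0,"claw":20},{"travel":[0,0,0],"spin":0,"claw":20},{"travel":[0,0,0],"spin":0,"claw":20}]'
```

```text
clock: 10.75
position: [0.4811, 0.3342, 0.021]
eef_rot: [3.141, 0.0, -3.044]
contact_force: [-2.3, -1.3, 5.4]
grip_width: 0.0256
grip_force: 30.3
```

```bash
python3 -m crank '[{"travel":[0,0,0],"spin":0,"claw":30},{"travel":[0,0,0],"spin":0,"claw":40},{"travel":[0,0,0],"spin":0,"claw":45},{"travel":[0,0,-10],"spin":0,"claw":45},{"travel":[0,0,-30],"spin":0,"claw":45},{"travel":[0,0,-40],"spin":0,"claw":50},{"travel":[0,0,-30],"spin":0,"claw":55},{"travel":[0,0,0],"spin":0,"claw":55}]'; python3 go.py .5505 -.1285 .13
```

```text
clock: 11.55
position: [0.4833, 0.3356, 0.1376]
eef_rot: [3.137, 0.01, -3.044]
contact_force: [0.3, -0.5, 0.7]
grip_width: 0.0548
grip_force: 0.0
t 11.55 p [0.4833 0.3356 0.1376] rot [ 3.137  0.01  -3.044] F [ 0.3 -0.5  0.7] w 0.0548 g 0.0
spin -0.0 travel tool now [ -21.8 -468.5    5.6] after spin [ -21.7 -468.5    5.6]
```

```bash
python3 -m crank '[{"travel":[0,-20,0],"spin":0,"claw":55},{"travel":[-2,-40,0],"spin":0,"claw":55},{"travel":[-2,-45,0],"spin":0,"claw":55},{"travel":[-3,-45,0],"spin":0,"claw":55},{"travel":[-3,-45,0],"spin":0,"claw":55},{"travel":[-3,-45,0],"spin":0,"claw":55},{"travel":[-3,-45,0],"spin":0,"claw":55},{"travel":[-3,-45,0],"spin":0,"claw":55},{"travel":[-2,-45,0],"spin":0,"claw":55},{"travel":[-2,-45,0],"spin":0,"claw":55},{"travel":[-1,-32,0],"spin":0,"claw":55},{"travel":[0,-15,0],"spin":0,"claw":55}]'>/dev/null; python3 -m crank '[{"travel":[0,0,0],"spin":0,"claw":55},{"travel":[0,0,0],"spin":0,"claw":55}]' >/dev/null; python3 go.py .5505 -.1285 .063
python3 - <<'E'
from h import *
np.set_printoptions(precision=4,suppress=True)
S=eyes.read_camera("scene");T=eyes.read_camera("top")
def show(pic,l,t,w,h): return cv2.resize(pic["frame"][t:t+h,l:l+w,::-1],(400,300),interpolation=cv2.INTER_CUBIC)
cv2.imwrite("pics/a4.png",np.hstack([show(S,165,180,80,60),show(T,140,245,100,75)]))
for p,b in((S,(181,196,229,239)),(T,(149,253,215,318))):
    m=hsvmask(p,(8,110,90),(28,255,255),b); print(m.sum(),fit([p],[m],.004,.019,.014,(.48,.334)))
E
```

```text
t 12.95 p [ 0.5501 -0.1273  0.1301] rot [ 3.141 -0.    -3.044] F [0.1 0.7 0.3] w 0.055 g 0.0
spin -0.0 travel tool now [-0.3 -1.3 67.1] after spin [-0.3 -1.3 67.1]
71 (array([0.4813, 0.3377]), array([ 0., -0.]), [(71, 91)])
305 (array([0.399 , 0.2789]), array([0., 0.]), [(305, 140)])
```

View pics/a4.png

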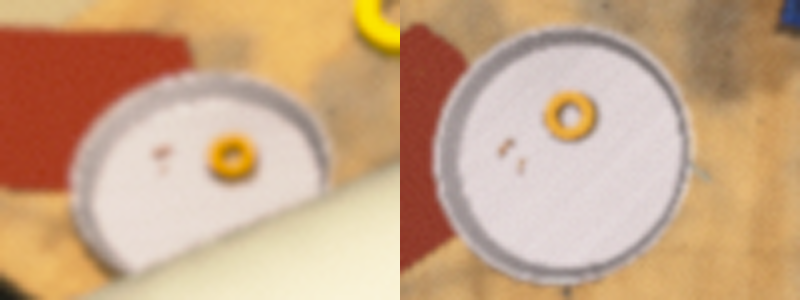

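The collar lies flat in the dish, at top crop ≈ (570,115) and scene crop ≈ (232,157). Next, the spacer.

```bash
python3 -m crank '[{"travel":[0,-1.2,20],"spin":0,"claw":55},{"travel":[0,0,25],"spin":0,"claw":55},{"travel":[0,0,12],"spin":0,"claw":55},{"travel":[0,0,8],"spin":0,"claw":55},{"travel":[0,0,2],"spin":0,"claw":46},{"travel":[0,0,0],"spin":0,"claw":40},{"travel":[0,0,0],"spin":0,"claw":30},{"travel":[0,0,0],"spin":0,"claw":30},{"travel":[0,0,0],"spin":0,"claw":30},{"travel":[0,0,0],"spin":0,"claw":30},{"travel":[0,0,0],"spin":0,"claw":30}]' 30; python3 - <<'E'
from h import *
T=eyes.read_camera("top");print(onplane(T,(182,273.3),.015))
E
```

```text
clock: 14.15
position: [0.5508, -0.1295, 0.0643]
eef_rot: [-3.141, 0.002, -3.044]
contact_force: [-0.9, 1.8, 5.4]
grip_width: 0.0361
grip_force: 30.6
[0.4821465  0.33314006 0.015     ]
```

```bash
python3 -m crank '[{"travel":[0,0,-5],"spin":0,"claw":30},{"travel":[0,0,-10],"spin":0,"claw":30},{"travel":[0,0,-20],"spin":0,"claw":30},{"travel":[0,0,-30],"spin":0,"claw":30},{"travel":[0,0,0],"spin":0,"claw":30},{"travel":[0,0,0],"spin":0,"claw":30}]'; python3 go.py .433 .334 .13
```

```text
clock: 14.8
position: [0.5508, -0.1297, 0.1294]
eef_rot: [-3.141, 0.002, -3.044]
contact_force: [0.1, 0.1, -0.5]
grip_width: 0.0359
grip_force: 30.1
t 14.8 p [ 0.5508 -0.1297  0.1294] rot [-3.141e+00  2.000e-03 -3.044e+00] F [ 0.1  0.1 -0.5] w 0.0359 g 30.121360570192337
spin -0.0 travel tool now [ 72.3 473.   -1.3] after spin [ 72.1 473.   -1.3]
```

```bash
python3 -m crank '[{"travel":[3,20,0],"spin":0,"claw":30},{"travel":[6,40,0],"spin":0,"claw":30},{"travel":[7,45,0],"spin":0,"claw":30},{"travel":[7,45,0],"spin":0,"claw":30},{"travel":[7,45,0],"spin":0,"claw":30},{"travel":[7,45,0],"spin":0,"claw":30},{"travel":[7,45,0],"spin":0,"claw":30},{"travel":[7,45,0],"spin":0,"claw":30},{"travel":[7,45,0],"spin":0,"claw":30},{"travel":[7,45,0],"spin":0,"claw":30},{"travel":[5,35,0],"spin":0,"claw":30},{"travel":[2,18,0],"spin":0,"claw":30}]'>/dev/null; python3 -m crank '[{"travel":[0,0,0],"spin":0,"claw":30},{"travel":[0,0,0],"spin":0,"claw":30},{"travel":[0,0,25],"spin":0,"claw":30},{"travel":[0,0,35],"spin":0,"claw":30},{"travel":[0,0,25],"spin":0,"claw":30},{"travel":[0,0,12],"spin":0,"claw":30},{"travel":[0,0,6],"spin":0,"claw":30},{"travel":[0,0,2],"spin":0,"claw":30},{"travel":[0,0,0],"spin":0,"claw":30},{"travel":[0,0,0],"spin":0,"claw":30}]'
```

```text
clock: 17.0
position: [0.4336, 0.3347, 0.0248]
eef_rot: [3.14, 0.002, -3.044]
contact_force: [0.2, 0.0, 0.6]
grip_width: 0.0362
grip_force: 30.2
```

```bash
python3 -m crank '[{"travel":[0,0,1],"spin":0,"claw":30},{"travel":[0,0,1],"spin":0,"claw":30},{"travel":[0,0,0],"spin":0,"claw":30}]'
```

```text
clock: 17.3
position: [0.4327, 0.3344, 0.0213]
eef_rot: [3.142, 0.0, -3.044]
contact_force: [-0.3, -0.0, -0.3]
grip_width: 0.0363
grip_force: 30.2
```

```bash
python3 -m crank '[{"travel":[0,0,0.7],"spin":0,"claw":30},{"travel":[0,0,0],"spin":0,"claw":30},{"travel":[0,0,0],"spin":0,"claw":30}]'
```

```text
clock: 17.6
position: [0.4327, 0.3343, 0.0205]
eef_rot: [-3.142, -0.0, -3.044]
contact_force: [-0.4, 0.1, -0.6]
grip_width: 0.036
grip_force: 30.2
```

```bash
python3 -m crank '[{"travel":[0,0,0.7],"spin":0,"claw":30},{"travel":[0,0,0],"spin":0,"claw":30},{"travel":[0,0,0],"spin":0,"claw":30}]'
```

```text
clock: 17.9
position: [0.4328, 0.3344, 0.0203]
eef_rot: [3.141, 0.0, -3.044]
contact_force: [-2.0, -2.0, 4.2]
grip_width: 0.0358
grip_force: 30.5
```

```bash
python3 -m crank '[{"travel":[0,0,0],"spin":0,"claw":40},{"travel":[0,0,0],"spin":0,"claw":50},{"travel":[0,0,0],"spin":0,"claw":54},{"travel":[0,0,-10],"spin":0,"claw":54},{"travel":[0,0,-30],"spin":0,"claw":60},{"travel":[0,0,-40],"spin":0,"claw":78},{"travel":[0,0,-30],"spin":0,"claw":78},{"travel":[0,0,0],"spin":0,"claw":78},{"travel":[-2,-18,0],"spin":0,"claw":78},{"travel":[-5,-35,0],"spin":0,"claw":78},{"travel":[-7,-45,0],"spin":0,"claw":78},{"travel":[-7,-45,0],"spin":0,"claw":78}]'>/dev/null; python3 -m crank '[{"travel":[-7,-45,0],"spin":0,"claw":78},{"travel":[-7,-45,0],"spin":0,"claw":78},{"travel":[-7,-45,0],"spin":0,"claw":78},{"travel":[-7,-45,0],"spin":0,"claw":78},{"travel":[-7,-45,0],"spin":0,"claw":78},{"travel":[-7,-45,0],"spin":0,"claw":78},{"travel":[-6,-40,0],"spin":0,"claw":78},{"travel":[-4,-20,0],"spin":0,"claw":78},{"travel":[0,0,0],"spin":0,"claw":78},{"travel":[0,0,0],"spin":0,"claw":78}]'>/dev/null; python3 go.py .5507 -.1293 .038
python3 - <<'E'
from h import *
S=eyes.read_camera("scene");T=eyes.read_camera("top")
def show(pic,l,t,w,h): return cv2.resize(pic["frame"][t:t+h,l:l+w,::-1],(400,300),interpolation=cv2.INTER_CUBIC)
cv2.imwrite("pics/a5.png",np.hstack([show(S,165,180,80,60),show(T,140,245,100,75)]))
cv2.imwrite("pics/a5.png",np.vstack([cv2.imread("pics/a5.png"),np.hstack([show(S,320,225,80,60),show(T,340,195,80,60)])]))
E
```

```text
t 20.1 p [ 0.551  -0.1293  0.1295] rot [ 3.141e+00 -1.000e-03 -3.045e+00] F [ 0.4  0.4 -0.2] w 0.0775 g 0.0
spin -0.001 travel tool now [ 0.3 -0.  91.5] after spin [ 0.3 -0.  91.5]
```

View pics/a5.png

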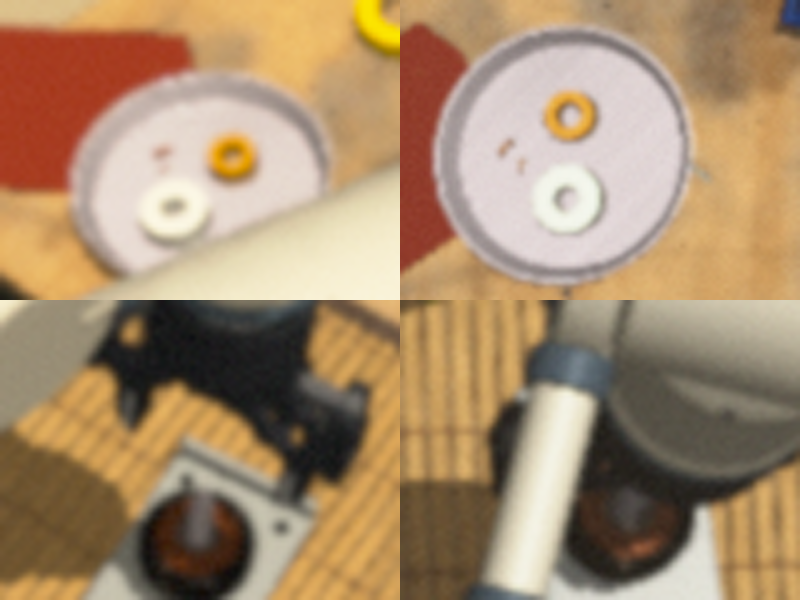

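Both parts lie flat side by side in the dish. The fingers straddle the bare worn wheel, so I'll descend on it.

```bash
python3 -m crank '[{"travel":[0,0,20],"spin":0,"claw":80},{"travel":[0,0,25],"spin":0,"claw":80},{"travel":[0,0,20],"spin":0,"claw":80},{"travel":[0,0,12],"spin":0,"claw":80},{"travel":[0,0,8],"spin":0,"claw":80},{"travel":[0,0,5],"spin":0,"claw":80},{"travel":[0,0,0],"spin":0,"claw":80},{"travel":[0,0,0],"spin":0,"claw":80}]'
```

```text
clock: 21.0
position: [0.5519, -0.1294, 0.0409]
eef_rot: [-3.141, 0.001, -3.044]
contact_force: [1.0, -0.2, -0.1]
grip_width: 0.08
grip_force: 0.0
```

```bash
python3 -m crank '[{"travel":[0,0,0],"spin":0,"claw":68},{"travel":[0,0,0],"spin":0,"claw":60},{"travel":[0,0,0],"spin":0,"claw":54},{"travel":[0,0,0],"spin":0,"claw":54},{"travel":[0,0,0],"spin":0,"claw":54},{"travel":[0,0,0],"spin":0,"claw":54}]' 50
```

```text
clock: 21.6
position: [0.552, -0.1294, 0.0416]
eef_rot: [-3.141, 0.002, -3.044]
contact_force: [-1.4, 0.6, 6.4]
grip_width: 0.059
grip_force: 53.1
```

```bash
python3 -m crank '[{"travel":[0,0,-4],"spin":0,"claw":54},{"travel":[0,0,-6],"spin":0,"claw":54},{"travel":[0,0,-10],"spin":0,"claw":54},{"travel":[0,0,-20],"spin":0,"claw":54},{"travel":[0,0,-25],"spin":0,"claw":54},{"travel":[0,0,-25],"spin":0,"claw":54},{"travel":[0,0,-15],"spin":0,"claw":54},{"travel":[0,0,0],"spin":0,"claw":54},{"travel":[0,0,0],"spin":0,"claw":54}]';python3 go.py .5865 .1211 .14; python3 - <<'E'
from h import *
S=eyes.read_camera("scene");T=eyes.read_camera("top")
def show(pic,l,t,w,h): return cv2.resize(pic["frame"][t:t+h,l:l+w,::-1],(400,300),interpolation=cv2.INTER_CUBIC)
cv2.imwrite("pics/a6.png",np.hstack([show(S,310,215,100,75),show(T,220,165,120,90)]))
for p in (S,T):
  r=eyes.outline_of(p,"scrap_tray")[0]; c=max(cv2.findContours(r["region"].astype(np.uint8),0,2)[0],key=cv2.contourArea);b=cv2.approxPolyDP(cv2.convexHull(c),5,True)[:,0].astype(float)
  q=np.array([onplane(p,x,.024)[:2] for x in b]);print(q.round(4).tolist(),q.mean(0),r["extent"])
E
```

```text
clock: 22.5
position: [0.5511, -0.1295, 0.1444]
eef_rot: [3.142, -0.001, -3.045]
contact_force: [-0.1, -0.7, -2.4]
grip_width: 0.0593
grip_force: 56.2
t 22.5 p [ 0.5511 -0.1295  0.1444] rot [ 3.142e+00 -1.000e-03 -3.045e+00] F [-0.1 -0.7 -2.4] w 0.0593 g 56.224152725189924
spin -0.0 travel tool now [-59.5 245.9   4.4] after spin [-59.6 245.9   4.4]Traceback (most recent call last):
  File "<stdin>", line 6, in <module>
IndexError: list index out of range
```

View pics/a6.png

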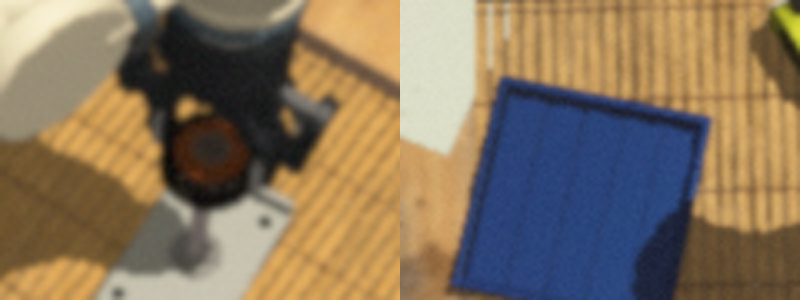

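The wheel is held clear of the axle, and the tray is empty ahead. Moving to the tray centre.

```bash
python3 -m crank '[{"travel":[-5,20,0],"spin":0,"claw":54},{"travel":[-9,38,0],"spin":0,"claw":54},{"travel":[-11,45,0],"spin":0,"claw":54},{"travel":[-11,45,0],"spin":0,"claw":54},{"travel":[-11,45,0],"spin":0,"claw":54},{"travel":[-8,35,0],"spin":0,"claw":54},{"travel":[-4,18,0],"spin":0,"claw":54},{"travel":[0,0,0],"spin":0,"claw":54},{"travel":[0,0,0],"spin":0,"claw":54},{"travel":[0,0,25],"spin":0,"claw":54},{"travel":[0,0,35],"spin":0,"claw":54},{"travel":[0,0,25],"spin":0,"claw":54}]'>/dev/null; python3 -m crank '[{"travel":[0,0,15],"spin":0,"claw":54},{"travel":[0,0,8],"spin":0,"claw":54},{"travel":[0,0,0],"spin":0,"claw":54},{"travel":[0,0,0],"spin":0,"claw":54}]'
```

```text
clock: 24.25
position: [0.587, 0.121, 0.0384]
eef_rot: [-3.142, 0.002, -3.045]
contact_force: [0.1, -0.1, -1.8]
grip_width: 0.0597
grip_force: 56.2
```

```bash
python3 -m crank '[{"travel":[0,0,5],"spin":0,"claw":54},{"travel":[0,0,2],"spin":0,"claw":54},{"travel":[0,0,0],"spin":0,"claw":54},{"travel":[0,0,0],"spin":0,"claw":54}]'
```

```text
clock: 24.65
position: [0.5862, 0.1213, 0.0301]
eef_rot: [3.142, 0.0, -3.044]
contact_force: [-0.1, 0.2, -1.3]
grip_width: 0.0597
grip_force: 56.2
```

```bash
python3 -m crank '[{"travel":[0,0,1],"spin":0,"claw":54},{"travel":[0,0,0],"spin":0,"claw":54},{"travel":[0,0,0],"spin":0,"claw":54}]'
```

```text
clock: 24.95
position: [0.5864, 0.1213, 0.0297]
eef_rot: [3.142, 0.001, -3.044]
contact_force: [-2.8, -0.1, 3.5]
grip_width: 0.0594
grip_force: 56.7
```

```bash
python3 -m crank '[{"travel":[0,0,1],"spin":0,"claw":54},{"travel":[0,0,0],"spin":0,"claw":54},{"travel":[0,0,0],"spin":0,"claw":54}]'
```

```text
clock: 25.25
position: [0.5865, 0.1213, 0.0296]
eef_rot: [3.142, 0.001, -3.044]
contact_force: [-3.8, -1.2, 7.8]
grip_width: 0.0593
grip_force: 57.2
```

```bash
python3 -m crank '[{"travel":[0,0,-0.5],"spin":0,"claw":64},{"travel":[0,0,0],"spin":0,"claw":72},{"travel":[0,0,0],"spin":0,"claw":80},{"travel":[0,0,-15],"spin":0,"claw":80},{"travel":[0,0,-35],"spin":0,"claw":80},{"travel":[0,0,-40],"spin":0,"claw":80},{"travel":[0,0,-20],"spin":0,"claw":80},{"travel":[0,0,0],"spin":0,"claw":80},{"travel":[9,-20,0],"spin":0,"claw":80},{"travel":[17,-40,0],"spin":0,"claw":80},{"travel":[19,-45,0],"spin":0,"claw":80},{"travel":[19,-45,0],"spin":0,"claw":80}]'>/dev/null; python3 -m crank '[{"travel":[19,-45,0],"spin":0,"claw":80},{"travel":[19,-45,0],"spin":0,"claw":80},{"travel":[19,-45,0],"spin":0,"claw":80},{"travel":[19,-45,0],"spin":0,"claw":80},{"travel":[19,-45,0],"spin":0,"claw":80},{"travel":[19,-45,0],"spin":0,"claw":80},{"travel":[15,-35,0],"spin":0,"claw":80},{"travel":[6,-18,0],"spin":0,"claw":80},{"travel":[0,0,0],"spin":0,"claw":80},{"travel":[0,0,0],"spin":0,"claw":80}]'>/dev/null; python3 go.py .4355 -.369 .025
python3 - <<'E'
from h import *
S=eyes.read_camera("scene");T=eyes.read_camera("top")
def show(pic,l,t,w,h): return cv2.resize(pic["frame"][t:t+h,l:l+w,::-1],(400,300),interpolation=cv2.INTER_CUBIC)
cv2.imwrite("pics/a7.png",np.vstack([np.hstack([show(S,376,315,80,60),show(T,460,250,80,60)]),np.hstack([show(S,240,185,100,75),show(T,220,175,120,90)])]))
E
```

```text
t 27.45 p [ 0.4341 -0.3681  0.1377] rot [ 3.14  -0.    -3.045] F [0.2 1.3 1.5] w 0.0798 g 0.0
spin -0.0 travel tool now [ -1.3  -1.2 112.7] after spin [ -1.3  -1.2 112.7]
```

View pics/a7.png

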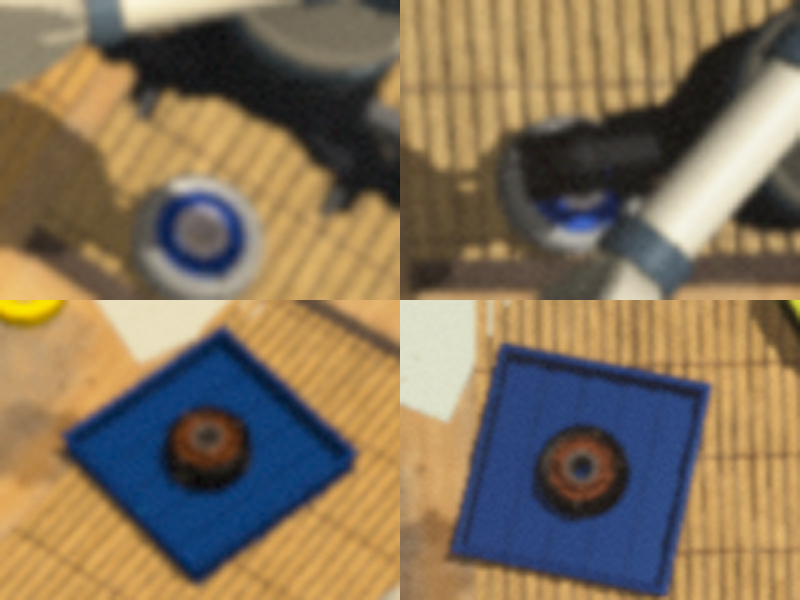

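The worn wheel lies flat and central in the tray (top crop (582,466), scene crop (208,435)). The gripper is above the new wheel. The tray position gives me a camera-bias check against the TCP at release.

```bash
python3 -m crank '[{"travel":[-1.3,-1,25],"spin":0,"claw":82},{"travel":[0,0,30],"spin":0,"claw":82},{"travel":[0,0,25],"spin":0,"claw":82},{"travel":[0,0,15],"spin":0,"claw":82},{"travel":[0,0,10],"spin":0,"claw":82},{"travel":[0,0,5],"spin":0,"claw":82},{"travel":[0,0,0],"spin":0,"claw":82},{"travel":[0,0,0],"spin":0,"claw":82}]'; python3 - <<'E'
from h import *
S=eyes.read_camera("scene");T=eyes.read_camera("top")
print("tray wheel",onplane(T,(274.1,224.3),.036),onplane(S,(240+208/4-.5,185+135/4-.5),.036))
print("spacer",onplane(T,(181.5,294),.02),"dish collar",onplane(T,(182,273.3),.019))
save(S,"a8.png",(376,320,456,380),8)
E
```

```text
clock: 28.35
position: [0.436, -0.3702, 0.0297]
eef_rot: [-3.14, 0.001, -3.044]
contact_force: [-0.1, -0.4, -0.8]
grip_width: 0.0816
grip_force: 0.0
tray wheel [0.5862666  0.11998257 0.036     ] [0.58429872 0.12335597 0.036     ]
spacer [0.43474633 0.33193336 0.02      ] dish collar [0.48170225 0.33200747 0.019     ]
```

View pics/a8.png

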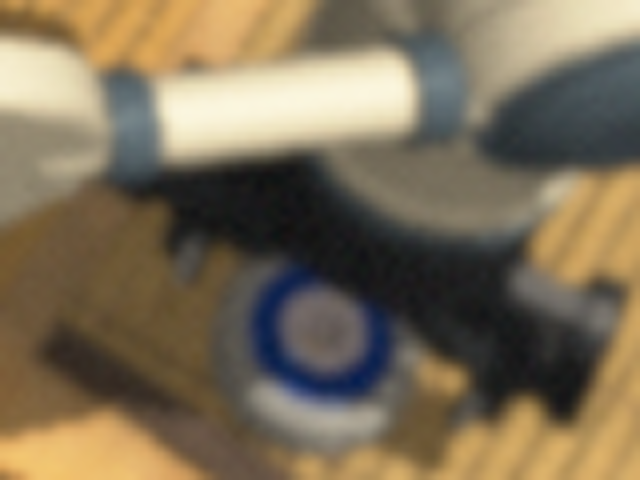

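The fingers straddle the new wheel evenly: tips at crop ≈ (185,265) and (470,410), hub at (325,330). Closing.

```bash
python3 -m crank '[{"travel":[0,0,3.5],"spin":0,"claw":82},{"travel":[0,0,0],"spin":0,"claw":72},{"travel":[0,0,0],"spin":0,"claw":66},{"travel":[0,0,0],"spin":0,"claw":60},{"travel":[0,0,0],"spin":0,"claw":54},{"travel":[0,0,0],"spin":0,"claw":54},{"travel":[0,0,0],"spin":0,"claw":54},{"travel":[0,0,0],"spin":0,"claw":54}]' 50
```

```text
clock: 29.25
position: [0.4357, -0.3699, 0.0257]
eef_rot: [-3.141, 0.001, -3.044]
contact_force: [-0.9, 1.2, 6.5]
grip_width: 0.0601
grip_force: 53.0
```

```bash
python3 -m crank '[{"travel":[0,0,-5],"spin":0,"claw":54},{"travel":[0,0,-15],"spin":0,"claw":54},{"travel":[0,0,-30],"spin":0,"claw":54},{"travel":[0,0,-35],"spin":0,"claw":54},{"travel":[0,0,-25],"spin":0,"claw":54},{"travel":[0,0,-12],"spin":0,"claw":54},{"travel":[-10,18,0],"spin":0,"claw":54},{"travel":[-20,32,0],"spin":0,"claw":54},{"travel":[-25,42,0],"spin":0,"claw":54},{"travel":[-25,42,0],"spin":0,"claw":54},{"travel":[-25,42,0],"spin":0,"claw":54},{"travel":[-20,32,0],"spin":0,"claw":54}]'>/dev/null; python3 -m crank '[{"travel":[-13,20,0],"spin":0,"claw":54},{"travel":[0,0,0],"spin":0,"claw":54},{"travel":[0,0,0],"spin":0,"claw":54},{"travel":[0,0,0],"spin":0,"claw":54}]'>/dev/null; python3 go.py .551 -.129 .12
python3 - <<'E'
from h import *
S=eyes.read_camera("scene");save(S,"a9.png",(320,220,400,280),8)
E
```

```text
t 30.85 p [ 0.5501 -0.1303  0.1465] rot [-3.141e+00 -1.000e-03 -3.045e+00] F [-0.2  0.5 -1.1] w 0.0602 g 54.42524464800954
spin -0.001 travel tool now [-1.1  1.2 26.5] after spin [-1.1  1.2 26.5]
```

View pics/a9.png

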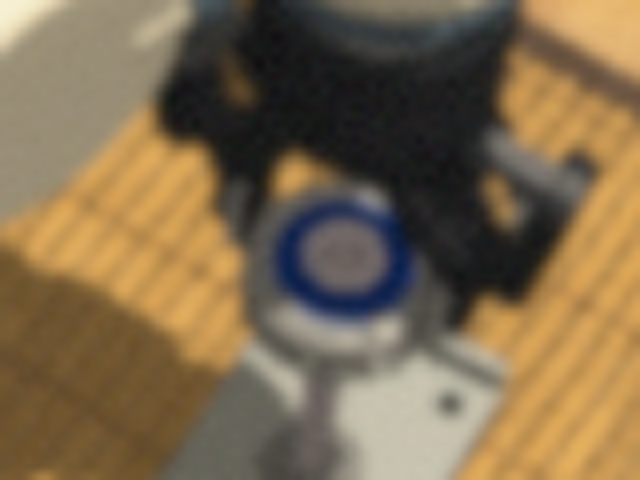

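The new wheel is held level, its hub at crop ≈ (345,257), with the axle visible just below at (318,395).

```bash
python3 -m crank '[{"travel":[-1,1,0],"spin":0,"claw":54},{"travel":[0,0,0],"spin":0,"claw":54},{"travel":[0,0,0],"spin":0,"claw":54}]'; python3 - <<'E'
from h import *
S=eyes.read_camera("scene")
print(onplane(S,(362.6,251.6),.153), onplane(S,(360.5,264.9),.09))
m=hsvmask(S,(100,90,30),(135,255,255),(345,235,385,270)); print(m.sum(),fit([S],[m],.1495,.15,.022,(.55,-.13)))
E
```

```text
clock: 31.2
position: [0.5514, -0.1288, 0.1469]
eef_rot: [-3.142, 0.0, -3.045]
contact_force: [-0.5, -0.2, -1.2]
grip_width: 0.0605
grip_force: 54.4
[ 0.54626809 -0.12952665  0.153     ] [ 0.54448442 -0.12982871  0.09      ]
202 (array([ 0.548831  , -0.12798168]), array([0., 0.]), [(202, 221)])
```

```bash
python3 -m crank '[{"travel":[1,0,10],"spin":0,"claw":54},{"travel":[0,0,15],"spin":0,"claw":54},{"travel":[0,0,6],"spin":0,"claw":54},{"travel":[0,0,4],"spin":0,"claw":54},{"travel":[0,0,4],"spin":0,"claw":54},{"travel":[0,0,0],"spin":0,"claw":54},{"travel":[0,0,0],"spin":0,"claw":54}]'
```

```text
clock: 31.95
position: [0.5507, -0.1285, 0.1082]
eef_rot: [-3.141, 0.0, -3.044]
contact_force: [-0.7, -0.5, -1.2]
grip_width: 0.0602
grip_force: 54.4
```

```bash
python3 -m crank '[{"travel":[0,0,4],"spin":0,"claw":54},{"travel":[0,0,4],"spin":0,"claw":54},{"travel":[0,0,0],"spin":0,"claw":54},{"travel":[0,0,0],"spin":0,"claw":54}]'
```

```text
clock: 32.35
position: [0.5505, -0.1284, 0.0997]
eef_rot: [3.141, -0.0, -3.044]
contact_force: [0.0, 0.2, -1.9]
grip_width: 0.0601
grip_force: 54.4
```

```bash
python3 -m crank '[{"travel":[0,0,8],"spin":0,"claw":54},{"travel":[0,0,10],"spin":0,"claw":54},{"travel":[0,0,10],"spin":0,"claw":54},{"travel":[0,0,10],"spin":0,"claw":54},{"travel":[0,0,8],"spin":0,"claw":54},{"travel":[0,0,4],"spin":0,"claw":54},{"travel":[0,0,0],"spin":0,"claw":54},{"travel":[0,0,0],"spin":0,"claw":54}]'
```

```text
clock: 33.15
position: [0.5505, -0.1284, 0.0497]
eef_rot: [3.141, -0.0, -3.044]
contact_force: [2.2, 0.2, -3.2]
grip_width: 0.0603
grip_force: 54.6
```

```bash
python3 -m crank '[{"travel":[0,0,4],"spin":0,"claw":54},{"travel":[0,0,2],"spin":0,"claw":54},{"travel":[0,0,0],"spin":0,"claw":54},{"travel":[0,0,0],"spin":0,"claw":54}]'
```

```text
clock: 33.55
position: [0.5505, -0.1285, 0.0437]
eef_rot: [-3.142, -0.0, -3.044]
contact_force: [2.7, -0.4, -3.2]
grip_width: 0.0604
grip_force: 54.7
```

```bash
python3 -m crank '[{"travel":[0,0,1],"spin":0,"claw":54},{"travel":[0,0,1],"spin":0,"claw":54},{"travel":[0,0,0],"spin":0,"claw":54}]'
```

```text
clock: 33.85
position: [0.5505, -0.1285, 0.0419]
eef_rot: [-3.142, 0.0, -3.044]
contact_force: [1.3, 0.0, -1.5]
grip_width: 0.0601
grip_force: 54.8
```

```bash
python3 -m crank '[{"travel":[0,0,1],"spin":0,"claw":54},{"travel":[0,0,0],"spin":0,"claw":54},{"travel":[0,0,0],"spin":0,"claw":54}]'
```

```text
clock: 34.15
position: [0.5506, -0.1284, 0.0417]
eef_rot: [-3.141, 0.0, -3.044]
contact_force: [-2.0, 0.5, 6.1]
grip_width: 0.0603
grip_force: 55.3
```

```bash
python3 -m crank '[{"travel":[0,0,0.5],"spin":0,"claw":54},{"travel":[0,0,0],"spin":0,"claw":54},{"travel":[0,0,0],"spin":0,"claw":54}]'
```

```text
clock: 34.45
position: [0.5507, -0.1285, 0.0417]
eef_rot: [-3.141, 0.001, -3.044]
contact_force: [-3.1, 0.6, 7.1]
grip_width: 0.0602
grip_force: 55.7
```

```bash
python3 -m crank '[{"travel":[0,0,-0.5],"spin":0,"claw":66},{"travel":[0,0,0],"spin":0,"claw":74},{"travel":[0,0,0],"spin":0,"claw":80},{"travel":[0,0,-10],"spin":0,"claw":80},{"travel":[0,0,-30],"spin":0,"claw":80},{"travel":[0,0,-35],"spin":0,"claw":80},{"travel":[0,0,-20],"spin":0,"claw":70},{"travel":[0,0,0],"spin":0,"claw":54},{"travel":[3,20,0],"spin":0,"claw":54},{"travel":[6,40,0],"spin":0,"claw":54},{"travel":[7,45,0],"spin":0,"claw":54},{"travel":[7,45,0],"spin":0,"claw":54}]'>/dev/null; python3 -m crank '[{"travel":[7,45,0],"spin":0,"claw":54},{"travel":[7,45,0],"spin":0,"claw":54},{"travel":[7,45,0],"spin":0,"claw":54},{"travel":[7,45,0],"spin":0,"claw":54},{"travel":[7,45,0],"spin":0,"claw":54},{"travel":[7,45,0],"spin":0,"claw":54},{"travel":[5,35,0],"spin":0,"claw":54},{"travel":[2,17,0],"spin":0,"claw":54},{"travel":[0,0,0],"spin":0,"claw":54},{"travel":[0,0,0],"spin":0,"claw":54}]'>/dev/null; python3 go.py .4328 .3344 .0203
python3 - <<'E'
from h import *
S=eyes.read_camera("scene");T=eyes.read_camera("top")
def show(pic,l,t,w,h): return cv2.resize(pic["frame"][t:t+h,l:l+w,::-1],(400,300),interpolation=cv2.INTER_CUBIC)
cv2.imwrite("pics/b1.png",np.hstack([show(S,328,245,60,45),show(T,350,205,64,48)]))
E
```

```text
t 36.65 p [0.4331 0.3336 0.1351] rot [-3.140e+00 -1.000e-03 -3.044e+00] F [-0.9 -0.2  1. ] w 0.054 g 0.0
spin -0.0 travel tool now [1.000e-01 1.000e+00 1.148e+02] after spin [1.000e-01 1.000e+00 1.148e+02]
```

View pics/b1.png

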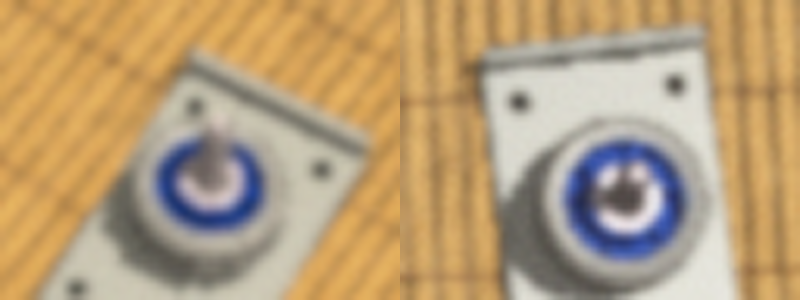

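The new wheel sits flat on the axle seat, with the axle showing through its bore (scene crop ≈ (212,180), top ≈ (625,197)). Picking up the spacer.

```bash
python3 -m crank '[{"travel":[0,0.8,25],"spin":0,"claw":54},{"travel":[0,0,35],"spin":0,"claw":54},{"travel":[0,0,25],"spin":0,"claw":54},{"travel":[0,0,15],"spin":0,"claw":54},{"travel":[0,0,10],"spin":0,"claw":54},{"travel":[0,0,4],"spin":0,"claw":54},{"travel":[0,0,0],"spin":0,"claw":46},{"travel":[0,0,0],"spin":0,"claw":40},{"travel":[0,0,0],"spin":0,"claw":30},{"travel":[0,0,0],"spin":0,"claw":30},{"travel":[0,0,0],"spin":0,"claw":30},{"travel":[0,0,0],"spin":0,"claw":30}]' 30
```

```text
clock: 37.95
position: [0.4339, 0.3357, 0.0236]
eef_rot: [3.14, 0.003, -3.044]
contact_force: [-0.3, 0.0, 5.3]
grip_width: 0.0354
grip_force: 30.4
```

```bash
python3 -m crank '[{"travel":[0,0,-5],"spin":0,"claw":30},{"travel":[0,0,-20],"spin":0,"claw":30},{"travel":[0,0,-35],"spin":0,"claw":30},{"travel":[0,0,-35],"spin":0,"claw":30},{"travel":[0,0,-18],"spin":0,"claw":30},{"travel":[0,0,0],"spin":0,"claw":30},{"travel":[-3,-20,0],"spin":0,"claw":30},{"travel":[-6,-40,0],"spin":0,"claw":30},{"travel":[-7,-45,0],"spin":0,"claw":30},{"travel":[-7,-45,0],"spin":0,"claw":30},{"travel":[-7,-45,0],"spin":0,"claw":30},{"travel":[-7,-45,0],"spin":0,"claw":30}]'; python3 -m crank '[{"travel":[-7,-45,0],"spin":0,"claw":30},{"travel":[-7,-45,0],"spin":0,"claw":30},{"travel":[-7,-45,0],"spin":0,"claw":30},{"travel":[-7,-45,0],"spin":0,"claw":30},{"travel":[-4,-35,0],"spin":0,"claw":30},{"travel":[-3,-18,0],"spin":0,"claw":30},{"travel":[0,0,0],"spin":0,"claw":30},{"travel":[0,0,0],"spin":0,"claw":30},{"travel":[0,0,0],"spin":0,"claw":30}]' >/dev/null; python3 go.py .5508 -.1288 .115
python3 - <<'E'
from h import *
S=eyes.read_camera("scene")
m=hsvmask(S,(0,0,170),(179,70,255),(350,245,376,268))
print(m.sum(),fit([S],[m],.117,.133,.019,(.55,-.13)))
save(S,"b2.png",(320,220,400,280),8)
E
```

```text
clock: 39.15
position: [0.4924, 0.0981, 0.1329]
eef_rot: [-3.142, -0.003, -3.044]
contact_force: [0.4, 0.5, -0.6]
grip_width: 0.0354
grip_force: 30.1
t 40.05 p [ 0.5503 -0.1271  0.1344] rot [ 3.141e+00 -1.000e-03 -3.043e+00] F [0.8 0.2 0.3] w 0.036 g 30.116707663983107
spin 0.001 travel tool now [-0.3 -1.8 19.4] after spin [-0.3 -1.8 19.4]
35 (array([ 0.5382127 , -0.15811041]), array([-0.,  0.]), [(35, 214)])
```

```bash
python3 -m crank '[{"travel":[-0.3,-1.5,0],"spin":0,"claw":30},{"travel":[0,0,12],"spin":0,"claw":30},{"travel":[0,0,8],"spin":0,"claw":30},{"travel":[0,0,4],"spin":0,"claw":30},{"travel":[0,0,4],"spin":0,"claw":30},{"travel":[0,0,0],"spin":0,"claw":30},{"travel":[0,0,0],"spin":0,"claw":30}]'
```

```text
clock: 40.8
position: [0.551, -0.1302, 0.107]
eef_rot: [-3.142, 0.0, -3.044]
contact_force: [1.3, 0.6, -0.4]
grip_width: 0.0356
grip_force: 30.1
```

```bash
python3 -m crank '[{"travel":[0,0,4],"spin":0,"claw":30},{"travel":[0,0,4],"spin":0,"claw":30},{"travel":[0,0,0],"spin":0,"claw":30},{"travel":[0,0,0],"spin":0,"claw":30}]'
```

```text
clock: 41.2
position: [0.5508, -0.1299, 0.0985]
eef_rot: [3.141, -0.001, -3.044]
contact_force: [0.2, 1.0, -1.3]
grip_width: 0.036
grip_force: 30.1
```

```bash
python3 -m crank '[{"travel":[0,0.7,4],"spin":0,"claw":30},{"travel":[0,0,6],"spin":0,"claw":30},{"travel":[0,0,6],"spin":0,"claw":30},{"travel":[0,0,5],"spin":0,"claw":30},{"travel":[0,0,2],"spin":0,"claw":30},{"travel":[0,0,0],"spin":0,"claw":30},{"travel":[0,0,0],"spin":0,"claw":30}]'
```

```text
clock: 41.9
position: [0.551, -0.1294, 0.076]
eef_rot: [-3.141, 0.0, -3.044]
contact_force: [-0.3, 0.5, 0.1]
grip_width: 0.036
grip_force: 30.1
```

```bash
python3 -m crank '[{"travel":[0,0,3],"spin":0,"claw":30},{"travel":[0,0,2],"spin":0,"claw":30},{"travel":[0,0,1],"spin":0,"claw":30},{"travel":[0,0,0],"spin":0,"claw":30},{"travel":[0,0,0],"spin":0,"claw":30}]'
```

```text
clock: 42.4
position: [0.5509, -0.1294, 0.0699]
eef_rot: [-3.142, 0.0, -3.044]
contact_force: [0.3, 0.7, 0.5]
grip_width: 0.0356
grip_force: 30.1
```

```bash
python3 -m crank '[{"travel":[0,0,1],"spin":0,"claw":30},{"travel":[0,0,0],"spin":0,"claw":30},{"travel":[0,0,0],"spin":0,"claw":30}]'
```

```text
clock: 42.7
position: [0.5509, -0.1294, 0.0689]
eef_rot: [3.142, -0.0, -3.044]
contact_force: [0.5, -0.4, 0.1]
grip_width: 0.0358
grip_force: 30.1
```

```bash
python3 -m crank '[{"travel":[0,0,1],"spin":0,"claw":30},{"travel":[0,0,0],"spin":0,"claw":30},{"travel":[0,0,0],"spin":0,"claw":30}]'
```

```text
clock: 43.0
position: [0.5509, -0.1294, 0.0678]
eef_rot: [3.142, -0.0, -3.044]
contact_force: [1.1, 0.0, 0.1]
grip_width: 0.0361
grip_force: 30.1
```

```bash
python3 -m crank '[{"travel":[0,0,1],"spin":0,"claw":30},{"travel":[0,0,0],"spin":0,"claw":30},{"travel":[0,0,0],"spin":0,"claw":30}]'
```

```text
clock: 43.3
position: [0.5511, -0.1294, 0.0676]
eef_rot: [-3.141, 0.001, -3.044]
contact_force: [-1.1, 0.6, 4.5]
grip_width: 0.036
grip_force: 30.5
```

```bash
python3 -m crank '[{"travel":[0,0,-0.5],"spin":0,"claw":44},{"travel":[0,0,0],"spin":0,"claw":50},{"travel":[0,0,0],"spin":0,"claw":54},{"travel":[0,0,-10],"spin":0,"claw":54},{"travel":[0,0,-30],"spin":0,"claw":54},{"travel":[0,0,-24],"spin":0,"claw":46},{"travel":[0,0,0],"spin":0,"claw":44},{"travel":[0,20,0],"spin":0,"claw":44},{"travel":[2,40,0],"spin":0,"claw":44},{"travel":[2,45,0],"spin":0,"claw":44},{"travel":[3,45,0],"spin":0,"claw":44},{"travel":[3,45,0],"spin":0,"claw":44}]'>/dev/null; python3 -m crank '[{"travel":[3,45,0],"spin":0,"claw":44},{"travel":[3,45,0],"spin":0,"claw":44},{"travel":[3,45,0],"spin":0,"claw":44},{"travel":[3,45,0],"spin":0,"claw":44},{"travel":[2,45,0],"spin":0,"claw":44},{"travel":[1,32,0],"spin":0,"claw":44},{"travel":[0,16,0],"spin":0,"claw":44},{"travel":[0,0,0],"spin":0,"claw":44},{"travel":[0,0,0],"spin":0,"claw":44}]'>/dev/null; python3 go.py .4811 .3342 .022
```

```text
t 45.4 p [0.4808 0.3331 0.1309] rot [-3.140e+00 -1.000e-03 -3.044e+00] F [ 0.4 -1.3  0.4] w 0.0438 g 0.0
spin -0.0 travel tool now [ -0.5   1.2 108.9] after spin [ -0.5   1.2 108.9]
```

```bash
python3 -m crank '[{"travel":[0,0.8,25],"spin":0,"claw":44},{"travel":[0,0,35],"spin":0,"claw":44},{"travel":[0,0,25],"spin":0,"claw":44},{"travel":[0,0,12],"spin":0,"claw":44},{"travel":[0,0,8],"spin":0,"claw":44},{"travel":[0,0,3],"spin":0,"claw":44},{"travel":[0,0,0],"spin":0,"claw":36},{"travel":[0,0,0],"spin":0,"claw":30},{"travel":[0,0,0],"spin":0,"claw":20},{"travel":[0,0,0],"spin":0,"claw":20},{"travel":[0,0,0],"spin":0,"claw":20},{"travel":[0,0,0],"spin":0,"claw":20}]' 30
```

```text
clock: 46.6
position: [0.4814, 0.3352, 0.025]
eef_rot: [3.141, 0.003, -3.044]
contact_force: [0.4, 0.1, 5.3]
grip_width: 0.0257
grip_force: 30.1
```

```bash
python3 -m crank '[{"travel":[0,0,-5],"spin":0,"claw":20},{"travel":[0,0,-20],"spin":0,"claw":20},{"travel":[0,0,-35],"spin":0,"claw":20},{"travel":[0,0,-35],"spin":0,"claw":20},{"travel":[0,0,-18],"spin":0,"claw":20},{"travel":[0,0,0],"spin":0,"claw":20},{"travel":[0,-20,0],"spin":0,"claw":20},{"travel":[-2,-40,0],"spin":0,"claw":20},{"travel":[-2,-45,0],"spin":0,"claw":20},{"travel":[-3,-45,0],"spin":0,"claw":20},{"travel":[-3,-45,0],"spin":0,"claw":20},{"travel":[-3,-45,0],"spin":0,"claw":20}]'>/dev/null; python3 -m crank '[{"travel":[-3,-45,0],"spin":0,"claw":20},{"travel":[-3,-45,0],"spin":0,"claw":20},{"travel":[-2,-45,0],"spin":0,"claw":20},{"travel":[-2,-45,0],"spin":0,"claw":20},{"travel":[-1,-32,0],"spin":0,"claw":20},{"travel":[0,-16,0],"spin":0,"claw":20},{"travel":[0,0,0],"spin":0,"claw":20},{"travel":[0,0,0],"spin":0,"claw":20},{"travel":[0,0,0],"spin":0,"claw":20}]' >/dev/null; python3 go.py .5508 -.1290 .115
```

```text
t 48.7 p [ 0.5497 -0.1272  0.1359] rot [ 3.141e+00 -1.000e-03 -3.043e+00] F [-0.1 -0.6 -0.4] w 0.0258 g 29.648439148440957
spin 0.001 travel tool now [-0.9 -1.9 20.9] after spin [-0.9 -1.9 20.9]
```

```bash
python3 -m crank '[{"travel":[-0.8,-0.8,0],"spin":0,"claw":20},{"travel":[0,0,12],"spin":0,"claw":20},{"travel":[0,0,8],"spin":0,"claw":20},{"travel":[0,0,4],"spin":0,"claw":20},{"travel":[0,0,4],"spin":0,"claw":20},{"travel":[0,0,0],"spin":0,"claw":20},{"travel":[0,0,0],"spin":0,"claw":20}]'
```

```text
clock: 49.4
position: [0.5507, -0.1294, 0.1084]
eef_rot: [-3.142, 0.0, -3.044]
contact_force: [0.5, -0.3, -0.5]
grip_width: 0.0252
grip_force: 29.7
```

```bash
python3 -m crank '[{"travel":[0,0,3],"spin":0,"claw":20},{"travel":[0,0,3],"spin":0,"claw":20},{"travel":[0,0,2],"spin":0,"claw":20},{"travel":[0,0,0],"spin":0,"claw":20},{"travel":[0,0,0],"spin":0,"claw":20}]'
```

```text
clock: 49.9
position: [0.5507, -0.1294, 0.1003]
eef_rot: [3.142, -0.0, -3.044]
contact_force: [-0.4, -0.6, -0.7]
grip_width: 0.0254
grip_force: 29.7
```

```bash
python3 -m crank '[{"travel":[0,0,3],"spin":0,"claw":20},{"travel":[0,0,3],"spin":0,"claw":20},{"travel":[0,0,2],"spin":0,"claw":20},{"travel":[0,0,0],"spin":0,"claw":20},{"travel":[0,0,0],"spin":0,"claw":20}]'
```

```text
clock: 50.4
position: [0.5507, -0.1294, 0.0923]
eef_rot: [3.142, -0.0, -3.044]
contact_force: [-0.5, -0.2, -0.4]
grip_width: 0.0258
grip_force: 29.7
```

```bash
python3 -m crank '[{"travel":[0,0,3],"spin":0,"claw":20},{"travel":[0,0,2],"spin":0,"claw":20},{"travel":[0,0,1],"spin":0,"claw":20},{"travel":[0,0,0],"spin":0,"claw":20},{"travel":[0,0,0],"spin":0,"claw":20}]'
```

```text
clock: 50.9
position: [0.5507, -0.1294, 0.0864]
eef_rot: [3.142, -0.0, -3.044]
contact_force: [-0.0, -0.9, -0.7]
grip_width: 0.0255
grip_force: 29.7
```

```bash
python3 -m crank '[{"travel":[0,0,1],"spin":0,"claw":20},{"travel":[0,0,0],"spin":0,"claw":20},{"travel":[0,0,0],"spin":0,"claw":20}]'
```

```text
clock: 51.2
position: [0.5507, -0.1294, 0.0854]
eef_rot: [3.142, -0.0, -3.044]
contact_force: [0.4, -0.5, 0.5]
grip_width: 0.0253
grip_force: 29.7
```

```bash
python3 -m crank '[{"travel":[0,0,1],"spin":0,"claw":20},{"travel":[0,0,0],"spin":0,"claw":20},{"travel":[0,0,0],"spin":0,"claw":20}]'
```

```text
clock: 51.5
position: [0.551, -0.1294, 0.085]
eef_rot: [-3.141, 0.001, -3.044]
contact_force: [-0.7, 0.6, 3.9]
grip_width: 0.0255
grip_force: 30.1
```

Contact came at the predicted home height of 0.085. I'll release, back away and do the final look.

```bash
python3 -m crank '[{"travel":[0,0,-0.3],"spin":0,"claw":32},{"travel":[0,0,0],"spin":0,"claw":40},{"travel":[0,0,0],"spin":0,"claw":46},{"travel":[0,0,-10],"spin":0,"claw":46},{"travel":[0,0,-30],"spin":0,"claw":46},{"travel":[0,0,-40],"spin":0,"claw":46},{"travel":[0,0,-20],"spin":0,"claw":46},{"travel":[0,30,0],"spin":0,"claw":46},{"travel":[0,45,0],"spin":0,"claw":46},{"travel":[0,45,0],"spin":0,"claw":46},{"travel":[0,45,0],"spin":0,"claw":46},{"travel":[0,45,0],"spin":0,"claw":46}]'>/dev/null;python3 -m crank '[{"travel":[0,45,0],"spin":0,"claw":46},{"travel":[0,45,0],"spin":0,"claw":46},{"travel":[0,30,0],"spin":0,"claw":46},{"travel":[0,0,0],"spin":0,"claw":46},{"travel":[0,0,0],"spin":0,"claw":46},{"travel":[0,0,0],"spin":0,"claw":46}]'
python3 - <<'E'
from h import *
S=eyes.read_camera("scene");T=eyes.read_camera("top")
def show(pic,l,t,w,h): return cv2.resize(pic["frame"][t:t+h,l:l+w,::-1],(400,300),interpolation=cv2.INTER_CUBIC)
cv2.imwrite("pics/b3.png",np.vstack([np.hstack([show(S,328,245,60,45),show(T,350,205,64,48)]),np.hstack([show(S,170,150,280,210),show(T,140,130,280,210)])]))
print(tri(S,(360.5,264.9),T,(387.5,232.5))[0])
for n in("worn_wheel","new_wheel","measure","pliers","tape_roll"):
    for p in(S,T): print(n,[(round(q["p"],2),q["extent"]) for q in eyes.boxes_of(p,n)[:1]])
E
```

```text
clock: 53.3
position: [0.5189, 0.1981, 0.185]
eef_rot: [-3.141, 0.0, -3.045]
contact_force: [1.5, -0.4, -0.1]
grip_width: 0.0458
grip_force: 0.0
[ 0.55144197 -0.12847779  0.07980924]
worn_wheel [(0.97, [281.6, 211.1, 299.1, 234.8])]
worn_wheel [(0.7, [262.9, 212.2, 286.3, 240.5])]
new_wheel [(0.76, [347.2, 264.6, 369.5, 285.5])]
new_wheel [(0.79, [370.5, 223.2, 396.1, 251.5])]
measure [(0.95, [352.5, 203.0, 370.8, 240.6])]
measure [(0.86, [331.8, 164.5, 358.3, 192.3])]
pliers [(0.94, [250.5, 271.8, 307.4, 322.7])]
pliers [(0.61, [281.9, 296.7, 367.5, 325.9])]
tape_roll []
tape_roll []
```

View pics/b3.png

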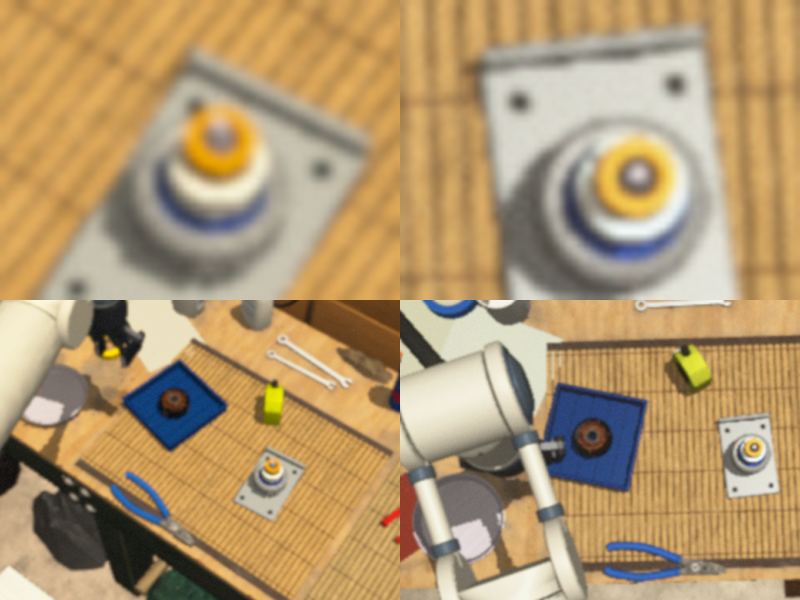

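The wheel, spacer and collar are stacked square on the axle with its tip showing through (scene crop (220,135), top (637,175)). The worn wheel is flat in the tray, and the measure and pliers have not moved. The yellow roll is only hidden behind the gripper. The arm touches nothing, so I'm handing in.

```bash
python3 -c "
from workcell import arm
print(arm.close_job())"
```

```text
the job is handed in; nothing more can be done
None
```

The wheel is changed and the job is handed in, at about 53 s of the 147 s allowed: the new grey wheel, spacer and collar are each fully home on the axle, and the worn wheel lies flat in the scrap tray; the measure and pliers have not moved, and the yellow tape roll was hidden behind the gripper in the last pictures, though no move went near it.

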